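Put three mixed-up microscope accessories back on their own plates

TASK

The microscope accessories are each standing on the wrong plate: put the round eyepiece on the round grey plate, the square camera on the square one and the oblong power adapter on the oblong one, each upright, in the middle of its plate and turned square with the plate's edges. Only one thing fits on a plate at a time, so use the empty hexagonal cork mat as the stopover for one of them, and leave the mat empty again at the end. Do not shift the solder spool, the flux jar or the solvent bottle, and do not tip any accessory over.

Things in the scene. Friction and masses are not known exactly. Their poses are not given: they have to be found in the camera images.
- eyepiece_center (a point): centre, half-way up (28 mm over its foot), of the loose microscope eyepiece: upright black round barrel 56 mm tall with a lens on top; diameter 30 mm in the lower 18 mm, 38 mm from 20 to 50 mm up. z is its axis, up. About 90 g. It starts on the oblong plate.
- camera_center (a point): centre of the body, 18 mm over its underside, of the loose microscope camera: square aluminium box 52 x 52 mm, 36 mm high (x and y along its sides, z up), with a dark round lens mount, 28 mm in diameter and 12 mm high, on top (48 mm in all). About 160 g. It starts on the round plate.
- adapter_center (a point): centre, 17 mm over its underside, of the loose power adapter: oblong black plastic block 84 mm long (x), 40 mm wide (y), 34 mm high (z up), with a paper label on top. About 180 g. It starts on the square plate.
- round_plate: fixed flat grey disc, 96 mm in diameter, 3 mm thick, the eyepiece's place. Origin at the centre of its underside, on the bench.
- square_plate: fixed flat grey square, 88 x 88 mm, 3 mm thick, the camera's place; x and y along its sides. Origin at the centre of its underside, on the bench.
- oblong_plate: fixed flat grey oblong, 112 mm (x) by 64 mm (y), 3 mm thick, the adapter's place. Origin at the centre of its underside, on the bench.
- cork_mat: fixed flat hexagonal cork mat, 100 mm across flats, 3 mm thick, empty at the start: the stopover. Origin at the centre of its underside, on the bench.
- spool: bystander: loose white spool of solder standing upright, 54 mm in diameter, 39 mm high. Origin at the centre of its underside.
- flux_jar: bystander: loose small amber jar with dark cap, 42 mm in diameter, 36 mm high. Origin at the centre of its underside.
- solvent: bystander: loose clear bottle with white cap, 48 mm in diameter, 115 mm high. Origin at the centre of its underside.

How it is judged:
By the outcome, as a careful person would: the job done as asked, in the order asked, and still so for the second after the job is handed in, with the robot touching nothing.
It also fails if it takes over 104 s, if anything falls off the work surface, if the arm or the gripper's body presses on something with over 40 N, if the wrist force passes 120 N, or if a joint passes its speed limit or range.

ROBOT

A 6-joint arm with a two-finger parallel gripper is mounted at the origin on the work surface. World frame = base frame: x ahead of the robot, y to its left, z up, the work surface at z = 0. Lengths are in m, angles in rad, forces in N, time in s.
With the tool pointing down it reaches from about 0.225 to 0.725 m from the base axis. Payload 3.1 kg.
Tool frame: the origin (TCP) lies between the finger pads; the fingertips stand 19 mm ahead of it and the grasp point (between the pads) is the TCP; z points along the fingers, y is the line along which they close (so a half turn about z gives the same grasp; the last joint's range is limited). The gripper opens to 85 mm and grips with 20 to 120 N. Pads are 22 mm wide; open, the fingers measure 114 mm over their backs; the gripper's body (76 mm by 85 mm) begins 54 mm behind the grasp point. The pads swing forward as they close: fully open they stand 13 mm farther back than shut.
Start: joints at [1.113, 0.048, 0.099, 1.622, 0, 1.443], TCP at [0.17, 0.497, 0.25] pointing down, gripper open.
Joint ranges: [-2.91, 2.91], [-0.99, 1.94], [-1.21, 1.42], [-2.12, 2.29], [-1.49, 1.47], [-3.14, 3.14]. Speed limits (rad/s): [2.79, 2.79, 3.14, 3.14, 3.14, 3.14].

INTERFACE

Orientations are given as a 3x3 rotation matrix whose columns are the frame's x, y, z axes.
In Python, from workcell import bot gives the robot as it stands.
- The arm moves only by the tool arm_command, never from a script. Its argument "plan" is a list that holds one entry, the list of rows, each a list of 7 numbers: the shift along the world's x, y, z in cm, then the turn, a rotation vector about the world's x, y, z in rad, then the opening, from -1 (shut) to 1 (fully open). A call has 1 to 20 rows; each row shifts and turns the commanded pose from where the row before left it; what a row does not reach is not made up. A row lasts 1/8 s, in which the tool goes at most 62.5 mm and 10.7 degrees, less where a joint would pass 70% of its speed; a pose out of reach is approached as far as the arm can. A call is refused whole if a number of a shift passes 6.25 or a number of a turn 0.188, either way. A call with a gripper value outside its range is refused whole. The fingers move at their own pace and stop on an object; the grip force is fixed at half the most. Time passes only in rows, so rows that do not move let the fingers close. It gives the time, the measured TCP pose, the force, the opening and the grip force at its end, in the units of the state.
- bot.get_state(): the state, without advancing time (a new reading comes with each control period).
- bot.capture(name): name is "scene" or "top" or "wrist"; returns the picture (384x512x3 uint8, red, green, blue); there is no depth.
- bot.camera_model(name): a dict with "K" (3x3 intrinsics, pixels), "rvec" (rotation vector, rad) and "tvec" (3), from world to camera coordinates, as OpenCV has them. Camera axes: x right, y down, z forward; pixel columns grow to the right and rows downward; lengths in m; the calibration is good to about 2 mm. A picture is of the moment at which its call begins: read the wrist's pose just before it. camera_model takes no time and is no camera call; for the wrist camera it gives the pose at the moment of the call.
- bot.job_done(): hands the job in; it is judged then, once.
Trained networks look in the newest picture that a camera, given by its name, has taken for a name from the list of things; names that differ only in an ending like _2 or _b are one class to them, and where a whole thing is asked for, a point or a joint stands for the part that bears it (a point fixed in the world has none). Each returns a list of dicts, best first, with "conf" (0 to 1); they miss things now and then, are a little off and sometimes report something else, mostly with a low value. They report only what shows in the picture. A call takes as long as a camera call.
- bot.find_in(camera, target): "uv" ([column, row] in pixels, amid what is visible of it).
The state is a dict: "clock": time; "q": joint angles; "qd": joint speeds; "joint_torque": joint torques, N m; "tool_pos": TCP position; "orientation": TCP orientation; "contact_force": force on the tool from outside, world axes, zero at the start; "wrist_torque": the same for the moment, N m; "finger_gap": finger opening in m; "gripper_force": force on a finger pad.
Only numpy, scipy, OpenCV 4.12 (cv2) and the standard library are available. Lean on these libraries where they do the work, as an engineer would, in place of code of your own. Each camera call takes 0.05 s, during which the arm holds its last target. There are 200 camera calls.

## Working session

There is one attempt and no reset: what is moved stays moved. The work goes in short steps, Python scripts to look and compute and a tool call to move; the robot and the scene stay as the last step left them, time stands still between calls to the robot, and variables do not carry over. Pictures are saved under pics/ and viewed, at most 14 in all, crops included, and the job is handed in when it is done.

Besides the shell and the picture viewer there is one more tool, called after ">>>" as name(argument=value, ...), one argument or row to a line, values as JSON. arm_command: Moves the arm, as the interface text tells. Its arguments: {"type":"object","properties":{"plan":{"type":"array","items":{"type":"array","items":{"type":"array","items":{"type":"number"}}}}},"required":["plan"]}

```bash
mkdir -p pics; ls
python3 - <<'E'
from workcell import bot
import cv2
s=bot.get_state();print(s['clock'],s['tool_pos'],s['orientation'],s['finger_gap'])
for n in("top","scene"):
    im=bot.capture(n);cv2.imwrite(f"pics/{n}0.png",im[...,::-1])
    m=bot.camera_model(n);print(n,m)
    for t in("eyepiece_center","camera_center","adapter_center","round_plate","square_plate","oblong_plate","cork_mat","spool","flux_jar","solvent"):
        print(t,[(d['uv'],round(d['conf'],2)) for d in bot.find_in(n,t)[:2]])
E
```

```text
pics
0.0 [0.16977755 0.49619666 0.24913193] [[-9.46103247e-01  3.23863453e-01 -1.05367829e-03]
 [ 3.23865002e-01  9.46101036e-01 -2.07109733e-03]
 [ 3.26133395e-04 -2.30072143e-03 -9.99997300e-01]] 0.08542480926743058
top {'K': array([[458.96779992,   0.        , 256.65524564],
       [  0.        , 458.96779992, 183.24611149],
       [  0.        ,   0.        ,   1.        ]]), 'rvec': array([ 2.10116408, -2.1611356 ,  0.14951079]), 'tvec': array([0.03474927, 0.57306164, 0.91452487])}
eyepiece_center [([154.7, 245.4], 0.52)]
camera_center [([328.0, 150.7], 0.84)]
adapter_center [([194.6, 149.3], 0.7), ([384.1, 240.7], 0.29)]
round_plate [([315.7, 145.2], 0.58)]
square_plate [([202.7, 154.1], 0.7)]
oblong_plate [([163.5, 247.5], 0.87)]
cork_mat [([384.9, 240.4], 0.63)]
spool [([265.6, 213.7], 0.82)]
flux_jar [([108.4, 178.6], 0.58)]
solvent [([425.3, 163.9], 0.62)]
scene {'K': array([[472.92462814,   0.        , 258.27972181],
       [  0.        , 472.92462814, 195.48699397],
       [  0.        ,   0.        ,   1.        ]]), 'rvec': array([ 1.08017234,  2.23821564, -1.18454277]), 'tvec': array([ 0.3409292 , -0.18404803,  1.64395275])}
eyepiece_center [([348.6, 224.2], 0.75)]
camera_center [([196.2, 209.5], 0.86), ([155.2, 174.7], 0.41)]
adapter_center [([276.6, 257.2], 0.92)]
round_plate [([194.2, 224.2], 0.54)]
square_plate [([288.2, 271.4], 0.71)]
oblong_plate [([347.4, 236.6], 0.77)]
cork_mat [([213.8, 175.9], 0.69), ([349.0, 224.4], 0.21)]
spool [([266.2, 205.5], 0.72)]
flux_jar [([360.1, 278.3], 0.72)]
solvent [([155.8, 172.7], 0.71)]
```

Run:
```python
import cv2
a=cv2.imread('pics/top0.png');cv2.imwrite('pics/top0c.png',cv2.resize(a[70:310,60:470],None,fx=1.95,fy=1.95,interpolation=2))
```

```text
(no output)
```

View pics/top0c.png

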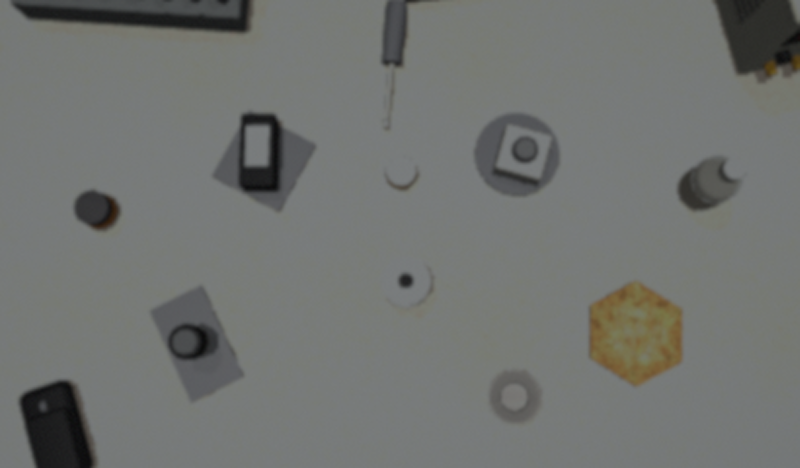

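View pics/scene0.png

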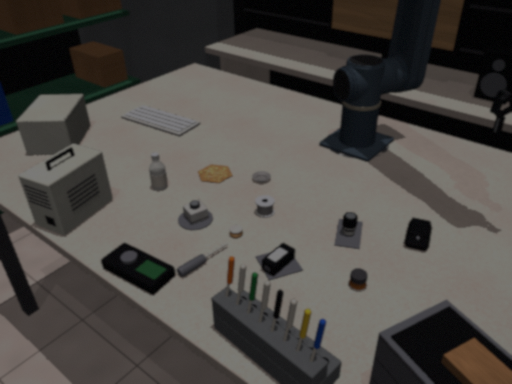

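The top view shows the plates (full-image px): square about (195,154), oblong about (161,247), round (325,149) and mat (386,241). The adapter, eyepiece and camera stand on the square, oblong and round plates. The three bystanders are clear of all of them.

```bash
cat > h.py <<'E'
import numpy as np, cv2
from workcell import bot
def p2w(uv,z,m):
    R=cv2.Rodrigues(np.asarray(m['rvec'],float))[0]; t=np.asarray(m['tvec'],float)
    uv=np.atleast_2d(np.asarray(uv,float)); K=m['K']
    d=(np.linalg.inv(K)@np.c_[uv,np.ones(len(uv))].T).T@R
    c=-R.T@t
    return c+d*((z-c[2])/d[:,2])[:,None]
def w2p(P,m): return cv2.projectPoints(np.atleast_2d(P).astype(float),np.asarray(m['rvec'],float),np.asarray(m['tvec'],float),m['K'],None)[0].reshape(-1,2)
E
python3 - <<'E'
from h import *
m=bot.camera_model('top')
np.set_printoptions(precision=4,suppress=True)
def C(l): return np.array(l)/1.95+[60,70]
def show(n,l,z):
    P=p2w(C(l),z,m)[:,:2];print(n,P.tolist() if len(P)<3 else '',P.mean(0))
    if len(P)>2:
        for i in range(len(P)):
            d=P[(i+1)%len(P)]-P[i];print('  len',np.linalg.norm(d),'ang',np.degrees(np.arctan2(d[1],d[0]))%180)
show('square',[(316,147),(281,211),(213,176),(248,112)],.003)
show('oblong',[(151,311),(203,286),(243,376),(193,402)],.003)
show('round',[(517,154)],.003);show('mat',[(636,333)],.003)
show('adapter',[(241,114),(277,114),(278,186),(241,186)],.037)
show('camera',[(508,124),(552,134),(543,181),(496,170)],.039)
show('cammount',[(525,149)],.051)
show('eyetop',[(187,341)],.059)
show('spool',[(408,280)],.039);show('flux',[(94,208)],.036);show('solv',[(736,168)],.115)
w=bot.camera_model('wrist');R=cv2.Rodrigues(w['rvec'])[0];print('wrist cam pos',-R.T@w['tvec'],R,w['K'][0])
print(bot.get_state()['tool_pos'])
E
```

```text
square  [0.6531 0.1526]
  len 0.08318402185827142 ang 150.84622519799169
  len 0.08792174098151277 ang 61.035396772943585
  len 0.08384232820930008 ang 151.4952826058336
  len 0.08887176304674078 ang 60.61243056675751
oblong  [0.4501 0.2278]
  len 0.06336628067160123 ang 114.34753973108941
  len 0.10929289775747786 ang 23.987525095741802
  len 0.06080952064554103 ang 115.84038295471706
  len 0.11089107374321519 ang 25.324467622700475
round [[0.6525724925721526, -0.13371378442893989]] [ 0.6526 -0.1337]
mat [[0.44829584488846186, -0.2533440966742205]] [ 0.4483 -0.2533]
adapter  [0.6583 0.1532]
  len 0.039946273989832165 ang 88.15782295236802
  len 0.08116569156963431 ang 0.3188286952178032
  len 0.04052475565355478 ang 88.25293707756286
  len 0.08121318093966455 ang 179.90924720664822
camera  [ 0.646  -0.1372]
  len 0.04907851001033024 ang 74.911718546794
  len 0.05352147602951728 ang 166.33341681174616
  len 0.05207836942784059 ang 74.70599582418583
  len 0.05334420887910015 ang 163.1159819137045
cammount [[0.6466903989653193, -0.13590048340824132]] [ 0.6467 -0.1359]
eyetop [[0.4512664812564307, 0.2260103082781272]] [0.4513 0.226 ]
spool [[0.5100928591035654, -0.005774763958226183]] [ 0.5101 -0.0058]
flux [[0.5989121353111473, 0.334676353353673]] [0.5989 0.3347]
solv [[0.6055631693003576, -0.3347358687060704]] [ 0.6056 -0.3347]
wrist cam pos [0.1005 0.5189 0.3745] [[ 0.3229  0.9464  0.    ]
 [ 0.9071 -0.3095  0.2854]
 [ 0.2702 -0.0921 -0.9584]] [331.467    0.     255.8534]
[0.17   0.4967 0.2503]
```

>>> arm_command(
  plan=[
    [[3.5,-3.36,0,0,0,0.04,1],[3.5,-3.36,0,0,0,0.04,1],[3.5,-3.36,0,0,0,0.04,1],[3.5,-3.36,0,0,0,0.04,1],[3.5,-3.36,0,0,0,0.04,1],[3.5,-3.36,0,0,0,0.04,1],[3.5,-3.36,0,0,0,0.04,1],[3.5,-3.36,0,0,0,0.04,1],[0,0,0,0,0,0,1],[0,0,0,0,0,0,1]],
  ],
)

```text
clock: 2.35
tool_pos: [0.4497, 0.228, 0.2503]
orientation: [[-1.0, 0.011, -0.001], [0.011, 1.0, 0.0], [0.001, 0.0, -1.0]]
contact_force: [-0.7, 0.1, 0.1]
finger_gap: 0.0851
gripper_force: 0.0
```

```bash
cat >> h.py <<'E'
def look(n):
    s=bot.get_state();m=bot.camera_model('wrist');im=bot.capture('wrist')
    im=cv2.convertScaleAbs(im,alpha=1.8)
    cv2.imwrite(f'pics/{n}.png',im[...,::-1]);np.savez(f'{n}.npz',**{k:np.asarray(v) for k,v in m.items()})
    R=s['orientation'];print(s['clock'],s['tool_pos'],'closing deg',np.degrees(np.arctan2(R[1,1],R[0,1])))
    return m
np.set_printoptions(precision=4,suppress=True)
E
python3 - <<'E'
from h import *
m=look('w1')
for t in('eyepiece_center','oblong_plate'):
    for d in bot.find_in('wrist',t)[:2]:print(t,d['uv'],d['conf'],p2w(d['uv'],.031 if t[0]=='e' else .003,m))
E
```

```text
2.35 [0.4497 0.228  0.2503] closing deg 89.39541083615548
eyepiece_center [256.0, 168.0] 0.96 [[0.4525 0.227  0.031 ]]
oblong_plate [258.4, 146.0] 0.88 [[0.4334 0.2299 0.003 ]]
```

View pics/w1.png

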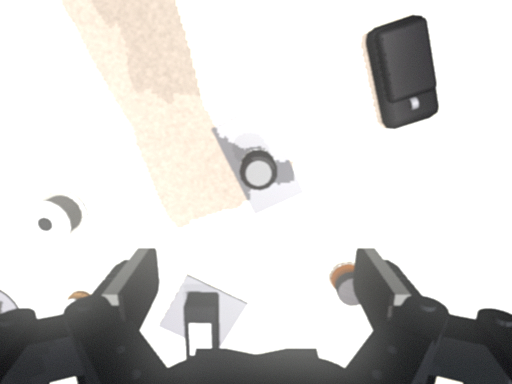

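The wrist view shows the eyepiece on its plate at px (259,170), which agrees with the top view: (0.452, 0.227).

>>> arm_command(
  plan=[
    [[0.1,-0.1,-5,0,0,0,1],[0.1,0,-5,0,0,0,1],[0,0,-5,0,0,0,1],[0,0,-4,0,0,0,1],[0,0,-2.1,0,0,0,1],[0,0,0,0,0,0,0],[0,0,0,0,0,0,-1],[0,0,0,0,0,0,-1],[0,0,0,0,0,0,-1],[0,0,0,0,0,0,-1],[0,0,0,0,0,0,-1],[0,0,0,0,0,0,-1]],
  ],
)

```text
clock: 4.0
tool_pos: [0.4538, 0.2277, 0.0416]
orientation: [[-1.0, 0.01, 0.004], [0.01, 1.0, 0.002], [-0.004, 0.002, -1.0]]
contact_force: [-1.0, 0.8, 6.2]
finger_gap: 0.0366
gripper_force: 60.5
```

>>> arm_command(
  plan=[
    [[0,0,1,0,0,0,-1],[0,0,3,0,0,0,-1],[0,0,4,0,0,0,-1],[0,-3,2,0,0,0,-1],[0,-5,0,0,0,0,-1],[0,-5,0,0,0,0,-1],[0,-5,0,0,0,0,-1],[0,-5,0,0,0,0,-1],[0,-5,0,0,0,0,-1],[0,-5,0,0,0,0,-1],[0,-5,0,0,0,0,-1],[0,-5,0,0,0,0,-1],[-0.4,-4,0,0,0,0,-1],[0,-1,-1,0,0,0,-1],[0,0,-3,0,0,0,-1],[0,0,-3,0,0,0,-1],[0,0,-1.5,0,0,0,-1],[0,0,-0.8,0,0,0,-1],[0,0,0,0,0,0,-1]],
  ],
)

```text
clock: 6.38
tool_pos: [0.4481, -0.2527, 0.0463]
orientation: [[-1.0, 0.009, -0.0], [0.009, 1.0, 0.0], [0.0, 0.0, -1.0]]
contact_force: [0.4, -0.5, -0.3]
finger_gap: 0.0366
gripper_force: 60.1
```

>>> arm_command(
  plan=[
    [[0,0,-0.3,0,0,0,-1],[0,0,-0.2,0,0,0,-1],[0,0,0,0,0,0,-1]],
  ],
)

```text
clock: 6.75
tool_pos: [0.4483, -0.2533, 0.0417]
orientation: [[-1.0, 0.01, 0.001], [0.01, 1.0, -0.0], [-0.001, -0.0, -1.0]]
contact_force: [-0.6, -0.6, -0.7]
finger_gap: 0.0367
gripper_force: 60.2
```

>>> arm_command(
  plan=[
    [[0,0,-0.15,0,0,0,-1],[0,0,0,0,0,0,-1]],
  ],
)

```text
clock: 7.0
tool_pos: [0.4483, -0.2533, 0.0416]
orientation: [[-1.0, 0.01, 0.001], [0.01, 1.0, -0.001], [-0.001, -0.001, -1.0]]
contact_force: [-3.3, 1.8, 6.6]
finger_gap: 0.0365
gripper_force: 61.0
```

>>> arm_command(
  plan=[
    [[0,0,0.1,0,0,0,0.5],[0,0,0,0,0,0,1],[0,0,0,0,0,0,1],[0,0,0,0,0,0,1],[0,0,3,0,0,0,1],[0,0,5,0,0,0,1],[0,0,5,0,0,0,1],[0,0,5,0,0,0,1],[2,4,3,0,0,0,1],[2.4,4.6,0,0,0,0,1],[2.4,4.6,0,0,0,0,1],[2.4,4.6,0,0,0,0,1],[2.4,4.6,0,0,0,0,1],[2.4,4.6,0,0,0,0,1],[2.4,4.6,0,0,0,0,1],[2.2,4.6,0,0,0,0,1],[2.1,4.4,0,0,0,0,1],[0,0,0,0,0,0,1],[0,0,0,0,0,0,1]],
  ],
)

```text
clock: 9.38
tool_pos: [0.6548, 0.1527, 0.2502]
orientation: [[-1.0, 0.009, -0.001], [0.009, 1.0, -0.001], [0.001, -0.001, -1.0]]
contact_force: [-0.3, -0.2, 0.3]
finger_gap: 0.0852
gripper_force: 0.0
```

```bash
sed -i 's/alpha=1.8/alpha=1.3/' h.py
python3 - <<'E'
from h import *
m=look('w2')
for t,z in(('adapter_center',.03),('square_plate',.003)):
    for d in bot.find_in('wrist',t)[:2]:print(t,d['uv'],d['conf'],p2w(d['uv'],z,m))
im=bot.capture('top');cv2.imwrite('pics/t2.png',im[...,::-1])
for d in bot.find_in('top','eyepiece_center'):print(d,p2w(d['uv'],.045,bot.camera_model('top')))
E
```

```text
9.375 [0.6548 0.1527 0.2502] closing deg 89.46273430477483
adapter_center [262.4, 166.7] 0.57 [[0.6564 0.1583 0.03  ]]
adapter_center [335.1, 5.5] 0.32 [[0.5041 0.2262 0.03  ]]
square_plate [241.1, 155.5] 0.94 [[0.6491 0.1346 0.003 ]]
{'uv': [389.0, 244.5], 'conf': 0.88} [[ 0.4395 -0.2477  0.045 ]]
```

View pics/w2.png

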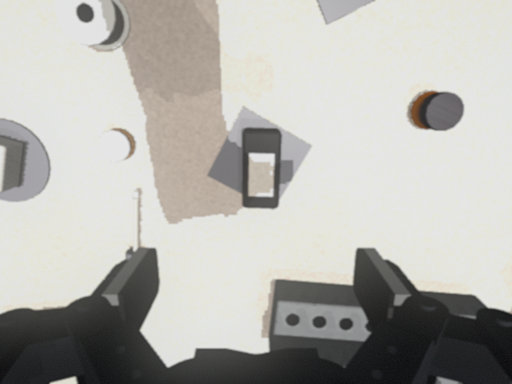

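Adapter at px (261,168), standing nearly square with the image axes and with its label visible; the square plate shows around it.

```bash
cat >> h.py <<'E'
from scipy.optimize import minimize
def hullmask(P,m,S=4):
    h=cv2.convexHull((w2p(P,m)*S*1.0).astype(np.float32)).astype(np.int32)
    k=np.zeros((384*S,512*S),np.uint8);cv2.fillConvexPoly(k,h,1);return k
def prism(foot,z0,z1):
    return lambda p:np.vstack([np.c_[foot@np.array([[np.cos(p[2]),np.sin(p[2])],[-np.sin(p[2]),np.cos(p[2])]])+p[:2],np.full(len(foot),z)] for z in(z0,z1)])
def rect(a,b): return np.array([[a,b],[-a,b],[-a,-b],[a,-b]])/2
def circ(d): t=np.arange(0,2*np.pi,.05);return np.c_[np.cos(t),np.sin(t)]*d/2
def fit(mask,shape,p0,m,S=4):
    M=cv2.resize(mask.astype(np.uint8)*255,None,fx=S,fy=S,interpolation=cv2.INTER_LINEAR)>127
    def c(p):
        k=hullmask(shape([p[0]/100,p[1]/100,p[2]/5]),m,S)>0
        return 1-(k&M).sum()/(k|M).sum()
    r=minimize(c,[p0[0]*100,p0[1]*100,p0[2]*5],method='Nelder-Mead',options=dict(initial_simplex=np.array([[p0[0]*100,p0[1]*100,p0[2]*5]]*4)+np.vstack([np.zeros(3),np.eye(3)*.5]),xatol=.005,fatol=1e-5))
    print('fit x,y',r.x[:2]/100,'deg',np.degrees(r.x[2]/5),'iou',1-r.fun)
    return r.x
def load(n): d=np.load(n+'.npz');return {k:d[k] for k in d}
def hull(mk):
    cs=cv2.findContours(mk.astype(np.uint8),cv2.RETR_EXTERNAL,cv2.CHAIN_APPROX_NONE)[0]
    o=np.zeros_like(mk,np.uint8);cv2.fillConvexPoly(o,cv2.convexHull(max(cs,key=cv2.contourArea)),1);return o
E
python3 - <<'E'
from h import *
im=cv2.imread('pics/w2.png');m=load('w2');g=im.max(2)
mk=np.zeros(g.shape,np.uint8);mk[115:220,232:292]=g[115:220,232:292]<75
print(g[160,205:315:4]);h=hull(mk);print(cv2.minAreaRect(cv2.findNonZero(h)))
fit(h,prism(rect(.084,.040),.003,.037),(.656,.153,0),m)
E
```

```text
[186 190 176 121 122 122 125 122 120 107  66 170 217 226 226 227 226 218
  83 134 144 144 169 182 183 229 229 229]
((245.0, 171.0), (60.0, 4.0), 90.0)
fit x,y [0.6737 0.1485] deg 8.827058883449471 iou 0.08560861744912185
```

Run:
```python
from h import *
im=cv2.imread('pics/w2.png');m=load('w2');g=im.max(2)
print(g[125:215:3,261]);print(g[130,225:300:3])
mk=np.zeros(g.shape,np.uint8);mk[115:220,232:292]=g[115:220,232:292]<95
mk=cv2.morphologyEx(mk,cv2.MORPH_CLOSE,np.ones((3,3)))
h=hull(mk);print(cv2.minAreaRect(cv2.findNonZero(h)),cv2.boundingRect(h))
fit(h,prism(rect(.084,.040),.003,.037),(.656,.153,0),m)
```

```text
[179 100  74  90  91  87  88  88  87 112 227 226 220 196 198 196 194 192
 195 196 192 194 198 230 114  86  86  83 217 229]
[190 212 187 182 178 170 105  72  72  70  70  69  70  70  70  72  73  72
 130 183 209 226 229 229 229]
((261.0, 167.5), (79.0, 38.0), 90.0) (242, 128, 39, 80)
fit x,y [0.6598 0.1567] deg -1.6998384225213619 iou 0.9355985776372975
```

Run:
```python
from h import *
m=load('w2');im=cv2.imread('pics/w2.png');o=cv2.resize(im[90:230,190:330],None,fx=4,fy=4,interpolation=cv2.INTER_CUBIC)
for p,c in(((.6598,.1567,-.03),(0,0,255)),((.6583,.1532,0),(0,255,0))):
    q=w2p(prism(rect(.084,.04),.003,.037)(p),m);print(q.round(1).tolist())
    for i in(0,4): cv2.polylines(o,[((q[i:i+4]-[190,90]+.5)*4).astype(int)],True,c)
cv2.imwrite('pics/o2.png',o)
```

```text
[[276.7, 200.0], [279.7, 127.7], [243.5, 126.9], [242.7, 199.3], [278.5, 209.7], [282.0, 131.1], [242.3, 130.2], [241.5, 208.9]]
[[274.8, 198.3], [275.4, 125.8], [239.2, 126.1], [240.8, 198.6], [276.5, 207.9], [277.3, 129.0], [237.5, 129.3], [239.4, 208.2]]
```

View pics/o2.png

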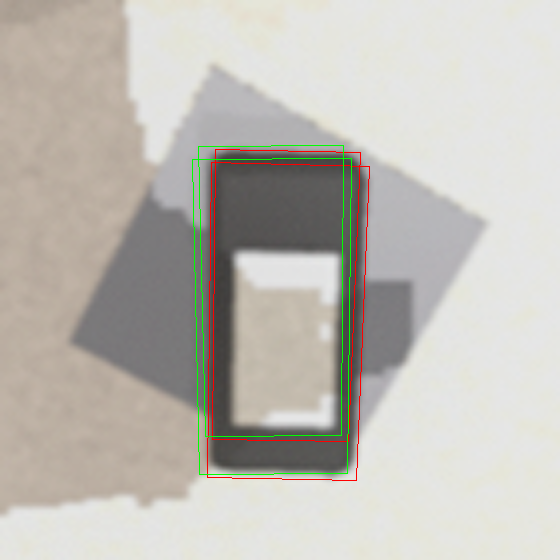

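The overlay shows the adapter at px y 128–207, x 242–278, turned about −1°. I'll take (0.658, 0.155) as its centre and grasp there.

>>> arm_command(
  plan=[
    [[0.3,0.2,-5,0,0,0,1],[0,0,-5,0,0,0,1],[0,0,-5,0,0,0,1],[0,0,-5,0,0,0,1],[0,0,-2.4,0,0,0,1],[0,0,0,0,0,0,0],[0,0,0,0,0,0,-1],[0,0,0,0,0,0,-1],[0,0,0,0,0,0,-1],[0,0,0,0,0,0,-1],[0,0,0,0,0,0,-1],[0,0,0,0,0,0,-1]],
  ],
)

```text
clock: 11.12
tool_pos: [0.6602, 0.1551, 0.0301]
orientation: [[-1.0, 0.01, 0.006], [0.01, 1.0, 0.001], [-0.006, 0.001, -1.0]]
contact_force: [0.6, -0.0, 6.1]
finger_gap: 0.0393
gripper_force: 63.1
```

Run:
```python
from h import *
m=load('w2');P=p2w([(243,106.25),(311.75,145.5),(208,175.5)],.003,m)[:,:2];print('sq',P,(P[1]+P[2])/2)
for a,b in((0,1),(0,2)):
    d=P[b]-P[a];print(np.linalg.norm(d),np.degrees(np.arctan2(d[1],d[0])))
im=cv2.imread('pics/w1.png');cv2.imwrite('pics/o1.png',cv2.resize(im[100:240,190:330],None,fx=4,fy=4,interpolation=cv2.INTER_CUBIC))
```

```text
sq [[0.5951 0.1378]
 [0.6384 0.2142]
 [0.6721 0.096 ]] [0.6553 0.1551]
0.08780109401590938 60.418604551201305
0.08765163923752092 -28.516924960774354
```

>>> arm_command(
  plan=[
    [[0,0,1,0,0,0,-1],[0,0,3,0,0,0,-1],[0,0,5,0,0,0,-1],[0,0,5,0,0,0,-1],[-3,1,4,0,0,0,-1],[-4,1.3,4.4,0,0,0.1,-1],[-4,1.5,0,0,0,0.1,-1],[-4,1.5,0,0,0,0.1,-1],[-3.8,1.3,0,0,0,0.1,-1],[-2,0.7,0,0,0,0.04,-1],[0,0,0,0,0,0,-1],[0,0,0,0,0,0,-1]],
  ],
)

```text
clock: 12.62
tool_pos: [0.4505, 0.2277, 0.2507]
orientation: [[-0.909, -0.417, 0.0], [-0.417, 0.909, -0.0], [-0.0, -0.001, -1.0]]
contact_force: [-0.0, 0.1, -1.8]
finger_gap: 0.0387
gripper_force: 62.2
```

Run:
```python
from h import *
m=look('w3');im=cv2.imread('pics/w3.png');cv2.imwrite('pics/o3.png',cv2.resize(im[80:380,150:370],None,fx=2.7,fy=2,interpolation=cv2.INTER_CUBIC))
```

```text
12.625 [0.4505 0.2277 0.2507] closing deg 114.61917840665392
```

View pics/o3.png

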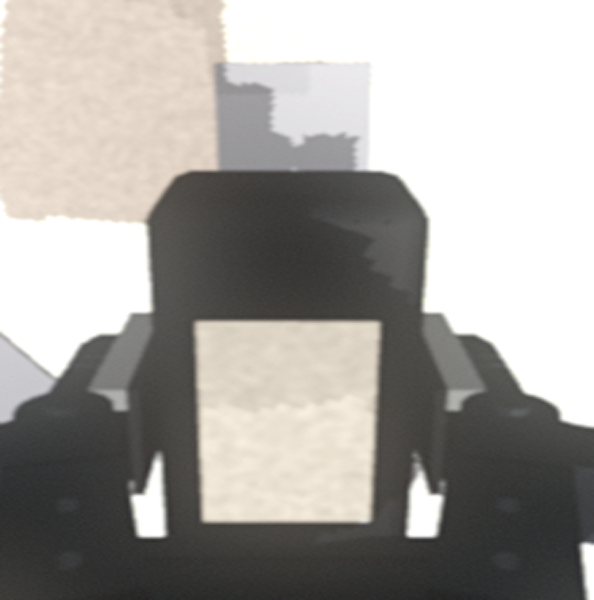

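The held adapter covers the far part of the view. The near end of the oblong plate shows at px (230,111.5) to (287,111.5), with its sides parallel to the adapter's.

Run:
```python
from h import *
m=load('w3');P=p2w([(230.4,111.5),(287,111.5),(231,160),(286.7,160)],.003,m)[:,:2];print(P)
d=P[1]-P[0];e=d/np.linalg.norm(d);print('width',np.linalg.norm(d),'deg',np.degrees(np.arctan2(d[1],d[0])))
t=np.array([.4505,.2277]);X=np.array([-.909,-.417])
print('plate centre',P[:2].mean(0)-.056*X)
for a,b in((0,2),(1,3)):
    q=P[b]-P[a];print('side deg',np.degrees(np.arctan2(q[1],q[0])))
f=p2w([(150+290/2.7,80+171/2)],.2236,m)[0,:2];print('front',f-t,(f-t)@X,(f-t)@np.array([-.417,.909]))
```

```text
[[0.4132 0.1789]
 [0.3873 0.2351]
 [0.4622 0.2009]
 [0.4357 0.2585]]
width 0.06180738148148394 deg 114.677966544806
plate centre [0.4512 0.2303]
side deg 24.14765310944226
side deg 25.847564370202303
front [-0.0377 -0.0174] 0.04148991252916553 -6.694779930513373e-05
```

>>> arm_command(
  plan=[
    [[0.05,0.2,-5,0,0,0,-1],[0,0,-5,0,0,0,-1],[0,0,-5,0,0,0,-1],[0,0,-4,0,0,0,-1],[0,0,-2,0,0,0,-1],[0,0,-0.6,0,0,0,-1],[0,0,-0.3,0,0,0,-1],[0,0,0,0,0,0,-1]],
  ],
)

```text
clock: 13.68
tool_pos: [0.4517, 0.2301, 0.0329]
orientation: [[-0.909, -0.417, 0.002], [-0.417, 0.909, 0.001], [-0.002, -0.0, -1.0]]
contact_force: [-0.5, -0.6, -1.5]
finger_gap: 0.039
gripper_force: 62.1
```

>>> arm_command(
  plan=[
    [[0,0,-0.2,0,0,0,-1],[0,0,-0.2,0,0,0,-1],[0,0,0,0,0,0,-1]],
  ],
)

```text
clock: 14.05
tool_pos: [0.4516, 0.2303, 0.0301]
orientation: [[-0.909, -0.417, 0.003], [-0.417, 0.909, 0.001], [-0.003, -0.0, -1.0]]
contact_force: [-2.7, -1.5, 5.2]
finger_gap: 0.0386
gripper_force: 62.9
```

>>> arm_command(
  plan=[
    [[0,0,0.1,0,0,0,0.5],[0,0,0,0,0,0,1],[0,0,0,0,0,0,1],[0,0,0,0,0,0,1],[0,0,3,0,0,0,1],[0,0,5,0,0,0,1],[0,0,5,0,0,0,1],[0,0,5,0,0,0,1],[1.7,-3.5,4,0,0,-0.08,1],[2.5,-4.5,0,0,0,-0.09,1],[2.5,-4.5,0,0,0,-0.09,1],[2.5,-4.5,0,0,0,-0.09,1],[2.5,-4.5,0,0,0,-0.09,1],[2.5,-4.5,0,0,0,-0.09,1],[2.5,-4.5,0,0,0,-0.09,1],[2,-4,0,0,0,-0.07,1],[1,-2,0,0,0,0,1],[0,0,0,0,0,0,1],[0,0,0,0,0,0,1]],
  ],
)

```text
clock: 16.42
tool_pos: [0.6472, -0.1343, 0.2486]
orientation: [[-0.967, 0.256, -0.001], [0.256, 0.967, 0.001], [0.001, 0.001, -1.0]]
contact_force: [-0.3, 0.2, -0.4]
finger_gap: 0.0853
gripper_force: 0.0
```

```bash
sed -i 's/alpha=1.3/alpha=1.15/' h.py
python3 - <<'E'
from h import *
m=look('w4');im=cv2.imread('pics/w4.png');cv2.imwrite('pics/o4.png',cv2.resize(im[90:230,180:330],None,fx=4,fy=4,interpolation=cv2.INTER_CUBIC))
E
```

```text
16.425 [ 0.6472 -0.1343  0.2486] closing deg 75.14419019513525
```

View pics/o4.png

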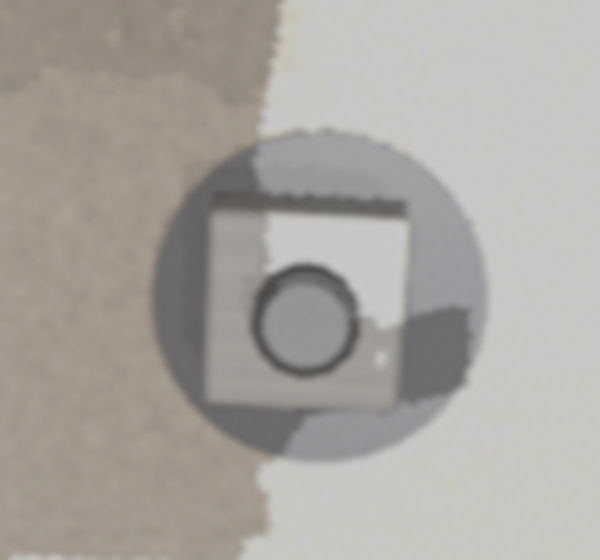

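The round plate spans crop px 151–489 × 130–463. The camera's top face has corners (212,212), (409,217), (399,410) and (208,404), so it is turned about 1–2° from the tool.

Run:
```python
from h import *
m=load('w4');C=lambda l:np.array(l)/4+[180,90]-.4
P=p2w(C([(212,212),(409,217),(399,410),(208,404)]),.039,m)[:,:2];print('cam',P.mean(0))
for i in range(4):
    d=P[(i+1)%4]-P[i];print(np.linalg.norm(d),np.degrees(np.arctan2(d[1],d[0]))%90)
q=p2w(C([(151,298),(489,298),(320,130),(320,463)]),.003,m)[:,:2];print('lens',p2w(C([(305,327)]),.051,m))
from scipy.optimize import least_squares
r=least_squares(lambda c:w2p(prism(circ(.096),.003,.003)([c[0],c[1],0]),m)[[0]].ravel()*0 if 0 else (lambda W:np.array([W[:,0].min(),W[:,0].max(),W[:,1].min(),W[:,1].max()])-np.r_[151/4+180,489/4+180,130/4+90,463/4+90]+.4)(w2p(prism(circ(.096),.003,.003)([c[0],c[1],0]),m)),[.65,-.134],diff_step=1e-3)
print('round',r.x,r.fun)
```

```text
cam [ 0.6478 -0.1352]
0.04962566265622903 73.74265757670614
0.05077590307399556 73.51310351998347
0.05019634082991859 73.31470459735044
0.05040649610541593 72.86430365805919
lens [[ 0.6486 -0.136   0.051 ]]
round [ 0.6535 -0.1328] [ 0.0235 -0.0235  0.156  -0.1822]
```

>>> arm_command(
  plan=[
    [[0.1,-0.1,-5,0,0,-0.03,1],[0,0,-5,0,0,0,1],[0,0,-5,0,0,0,1],[0,0,-5,0,0,0,1],[0,0,-2.1,0,0,0,1],[0,0,0,0,0,0,0],[0,0,0,0,0,0,-1],[0,0,0,0,0,0,-1],[0,0,0,0,0,0,-1],[0,0,0,0,0,0,-1],[0,0,0,0,0,0,-1],[0,0,0,0,0,0,-1]],
  ],
)

```text
clock: 17.98
tool_pos: [0.65, -0.1364, 0.0301]
orientation: [[-0.958, 0.286, 0.004], [0.286, 0.958, -0.001], [-0.004, 0.0, -1.0]]
contact_force: [0.8, 0.7, 6.0]
finger_gap: 0.051
gripper_force: 64.4
```

>>> arm_command(
  plan=[
    [[0,0,1,0,0,0,-1],[0,0,3,0,0,0,-1],[0,0,4,0,0,0,-1],[0,3,2,0,0,-0.03,-1],[0.1,5,0,0,0,-0.04,-1],[0.2,5,0,0,0,-0.04,-1],[0.2,5,0,0,0,-0.04,-1],[0.2,5,0,0,0,-0.04,-1],[0,4,0,0,0,-0.028,-1],[0,2,0,0,0,0,-1],[0,0,-3,0,0,0,-1],[0,0,-3,0,0,0,-1],[0,0,-2,0,0,0,-1],[0,0,-1,0,0,0,-1],[0,0,0,0,0,0,-1]],
  ],
)

```text
clock: 19.85
tool_pos: [0.6551, 0.1534, 0.0371]
orientation: [[-0.874, 0.487, -0.001], [0.487, 0.874, -0.0], [0.001, -0.001, -1.0]]
contact_force: [0.1, -0.5, -1.0]
finger_gap: 0.0511
gripper_force: 63.6
```

>>> arm_command(
  plan=[
    [[0,0.17,-0.3,0,0,0,-1],[0,0,-0.25,0,0,0,-1],[0,0,-0.2,0,0,0,-1],[0,0,-0.1,0,0,0,-1],[0,0,0,0,0,0,-1]],
  ],
)

```text
clock: 20.48
tool_pos: [0.6557, 0.1557, 0.0302]
orientation: [[-0.874, 0.486, 0.001], [0.486, 0.874, 0.0], [-0.001, 0.0, -1.0]]
contact_force: [-3.0, 0.6, 2.9]
finger_gap: 0.0511
gripper_force: 63.9
```

>>> arm_command(
  plan=[
    [[0,0,0.1,0,0,0,0.5],[0,0,0,0,0,0,1],[0,0,0,0,0,0,1],[0,0,0,0,0,0,1],[0,0,3,0,0,0,1],[0,0,5,0,0,0,1],[0,0,5,0,0,0,1],[0,0,5,0,0,0,1],[0,0,4,0,0,0,1],[0,0,0,0,0,0,1],[0,0,0,0,0,0,1]],
  ],
)

```text
clock: 21.85
tool_pos: [0.6555, 0.1556, 0.2498]
orientation: [[-0.874, 0.486, -0.0], [0.486, 0.874, -0.0], [0.0, -0.0, -1.0]]
contact_force: [0.6, -0.6, -1.0]
finger_gap: 0.085
gripper_force: 0.0
```

Run:
```python
from h import *
m=look('w5');im=cv2.imread('pics/w5.png');cv2.imwrite('pics/o5.png',cv2.resize(im[90:230,180:330],None,fx=4,fy=4,interpolation=cv2.INTER_CUBIC))
```

```text
21.85 [0.6555 0.1556 0.2498] closing deg 60.90478355682048
```

View pics/o5.png

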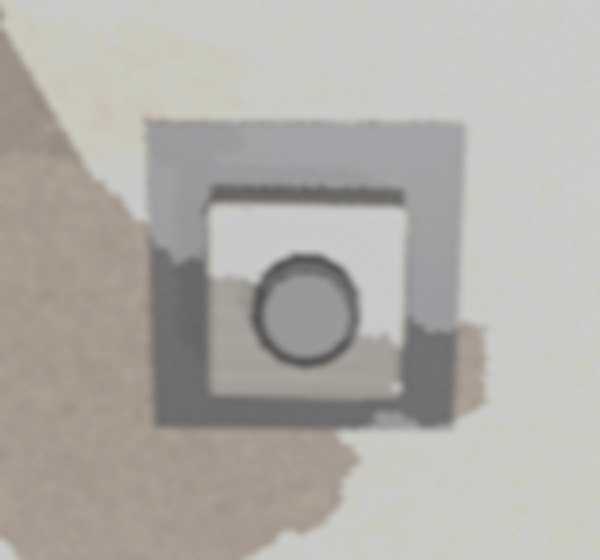

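The camera stands square on its plate. Crop px: plate corners (146,122), (465,124), (454,427), (155,427); camera top (209,204), (407,205), (402,400), (209,397).

Run:
```python
from h import *
m=load('w5');C=lambda l:np.array(l)/4+[180,90]-.4
for n,l,z in(('plate',[(146,122),(465,124),(454,427),(155,427)],.003),('cam',[(209,204),(407,205),(402,400),(209,397)],.039)):
    P=p2w(C(l),z,m)[:,:2];print(n,P.mean(0))
    for i in range(4):
        d=P[(i+1)%4]-P[i];print(np.linalg.norm(d),np.degrees(np.arctan2(d[1],d[0]))%90)
print('lens',p2w(C([(305,311)]),.051,m))
```

```text
plate [0.6548 0.1543]
0.08753211171236278 60.611814011191484
0.08713858321411894 60.81442940159023
0.08766307733015596 60.965402204059615
0.08767921057632591 60.72868841326488
cam [0.6542 0.1551]
0.04991563562159893 60.675683119780246
0.05120623295254533 60.7481797680775
0.05077460241765345 60.03805972051208
0.05064732968316771 59.780777252312475
lens [[0.6534 0.1551 0.051 ]]
```

>>> arm_command(
  plan=[
    [[-2.3,-4.5,0,0,0,0,1],[-2.3,-4.5,0,0,0,0,1],[-2.3,-4.5,0,0,0,0,1],[-2.3,-4.5,0,0,0,0,1],[-2.3,-4.5,0,0,0,0,1],[-2.3,-4.5,0,0,0,0,1],[-2.3,-4.5,0,0,0,0,1],[-2.3,-4.5,0,0,0,0,1],[-2.3,-4.5,0,0,0,0,1],[0,-0.4,0,0,0,0,1],[0,0,0,0,0,0,1]],
  ],
)

```text
clock: 23.28
tool_pos: [0.448, -0.2529, 0.2487]
orientation: [[-0.873, 0.487, -0.002], [0.487, 0.873, 0.002], [0.003, 0.001, -1.0]]
contact_force: [0.5, 0.7, 0.4]
finger_gap: 0.0856
gripper_force: 0.0
```

Run:
```python
from h import *
m=look('w6');im=cv2.imread('pics/w6.png');cv2.imwrite('pics/o6.png',cv2.resize(im[80:240,170:350],None,fx=3,fy=3))
for d in bot.find_in('wrist','eyepiece_center')[:2]:print(d['uv'],d['conf'],p2w(d['uv'],.031,m))
```

```text
23.275 [ 0.448  -0.2529  0.2487] closing deg 60.85671589030894
[254.4, 163.6] 0.8 [[ 0.4449 -0.2543  0.031 ]]
```

View pics/o6.png

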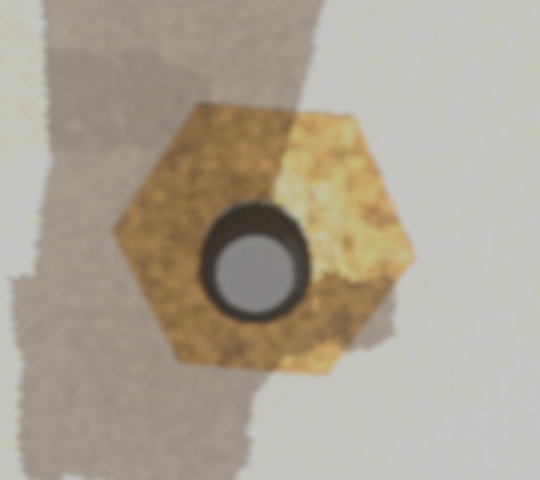

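The eyepiece stands upright on the mat with its lens centre at full px (255,171).

Run:
```python
from h import *
print(p2w([(170+255/3,80+273/3)],.059,load('w6')),p2w([(259,173)],.059,load('w1')))
```

```text
[[ 0.4465 -0.2545  0.059 ]] [[0.4513 0.2299 0.059 ]]
```

>>> arm_command(
  plan=[
    [[-0.15,-0.15,-5,0,0,0,1],[0,0,-5,0,0,0,1],[0,0,-5,0,0,0,1],[0,0,-4,0,0,0,1],[0,0,-1.9,0,0,0,1],[0,0,0,0,0,0,0],[0,0,0,0,0,0,-1],[0,0,0,0,0,0,-1],[0,0,0,0,0,0,-1],[0,0,0,0,0,0,-1],[0,0,0,0,0,0,-1],[0,0,0,0,0,0,-1]],
  ],
)

```text
clock: 24.88
tool_pos: [0.4486, -0.2558, 0.0434]
orientation: [[-0.874, 0.486, 0.004], [0.486, 0.874, -0.002], [-0.004, 0.0, -1.0]]
contact_force: [0.7, 1.2, 6.0]
finger_gap: 0.0365
gripper_force: 60.5
```

>>> arm_command(
  plan=[
    [[0,0,1,0,0,0,-1],[0,0,3,0,0,0,-1],[0,0,4,0,0,0,-1],[2,1.2,2,0,0,0,-1],[4,2.4,0,0,0,0,-1],[4.5,2.6,0,0,0,0,-1],[4.5,2.6,0,0,0,0,-1],[4,2.4,0,0,0,0,-1],[1.7,1,0,0,0,0,-1],[0,0,-3,0,0,0,-1],[0,0,-3,0,0,0,-1],[0,0,-2,0,0,0,-1],[0,0,-1,0,0,0,-1],[0,0,0,0,0,0,-1]],
  ],
)

```text
clock: 26.62
tool_pos: [0.6535, -0.1329, 0.0507]
orientation: [[-0.874, 0.486, -0.001], [0.486, 0.874, 0.0], [0.001, -0.0, -1.0]]
contact_force: [-0.1, 0.4, -0.9]
finger_gap: 0.0362
gripper_force: 60.1
```

>>> arm_command(
  plan=[
    [[0,0,-0.3,0,0,0,-1],[0,0,-0.25,0,0,0,-1],[0,0,-0.2,0,0,0,-1],[0,0,-0.1,0,0,0,-1],[0,0,0,0,0,0,-1]],
  ],
)

```text
clock: 27.25
tool_pos: [0.6542, -0.1329, 0.0435]
orientation: [[-0.874, 0.486, 0.001], [0.486, 0.874, -0.0], [-0.001, 0.0, -1.0]]
contact_force: [-0.7, 0.1, 2.8]
finger_gap: 0.0367
gripper_force: 60.4
```

Contact; release and rise straight up to look.

>>> arm_command(
  plan=[
    [[0,0,0.1,0,0,0,0.5],[0,0,0,0,0,0,1],[0,0,0,0,0,0,1],[0,0,0,0,0,0,1],[0,0,3,0,0,0,1],[0,0,5,0,0,0,1],[0,0,5,0,0,0,1],[0,0,5,0,0,0,1],[0,0,3,0,0,0,1],[0,0,0,0,0,0,1],[0,0,0,0,0,0,1]],
  ],
)

```text
clock: 28.62
tool_pos: [0.6538, -0.1328, 0.2525]
orientation: [[-0.874, 0.486, -0.002], [0.486, 0.874, 0.0], [0.002, -0.0, -1.0]]
contact_force: [-0.0, 0.2, -0.5]
finger_gap: 0.0852
gripper_force: 0.0
```

Run:
```python
from h import *
m=look('w7');im=cv2.imread('pics/w7.png');cv2.imwrite('pics/o7.png',cv2.resize(im[90:230,180:330],None,fx=4,fy=4,interpolation=cv2.INTER_CUBIC))
```

```text
28.625 [ 0.6538 -0.1328  0.2525] closing deg 60.903882900289105
```

View pics/o7.png

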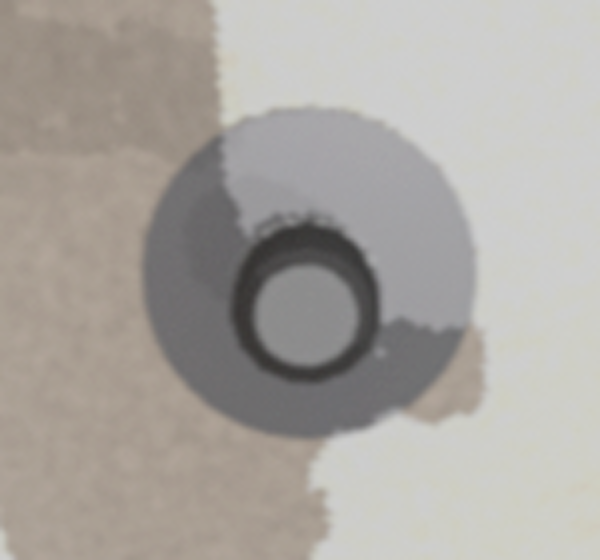

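>>> arm_command(
  plan=[
    [[-2.5,4.5,0,0,0,0.12,1],[-2.5,4.5,0,0,0,0.12,1],[-2.5,4.5,0,0,0,0.12,1],[-2.5,4.5,0,0,0,0.12,1],[-2.5,4.5,0,0,0,0.12,1],[-2.5,4.5,0,0,0,0.12,1],[-2.5,4.5,0,0,0,0.12,1],[-2.5,4.5,0,0,0,0.1,1],[-0.2,0.2,0,0,0,0,1],[0,0,0,0,0,0,1],[0,0,0,0,0,0,1]],
  ],
)

```text
clock: 30.05
tool_pos: [0.4524, 0.228, 0.2529]
orientation: [[-0.909, -0.417, -0.001], [-0.417, 0.909, -0.001], [0.002, -0.0, -1.0]]
contact_force: [0.4, -0.7, 0.1]
finger_gap: 0.0857
gripper_force: 0.0
```

Run:
```python
from h import *
m=look('w8');im=cv2.imread('pics/w8.png');cv2.imwrite('pics/o8.png',cv2.resize(im[90:230,180:330],None,fx=4,fy=4,interpolation=cv2.INTER_CUBIC))
```

```text
30.05 [0.4524 0.228  0.2529] closing deg 114.64864699625757
```

View pics/o8.png

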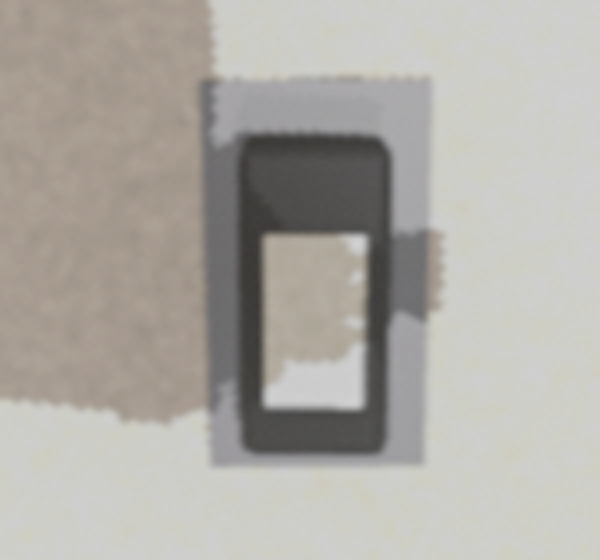

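The eyepiece stands upright on the round plate (lens crop px (306,315), plate 142–475 × 106–438). The adapter is parallel to the oblong plate (plate corners (202,80), (431,79), (424,466), (211,465); adapter 240–390 × 135–454).

Run:
```python
from h import *
C=lambda l,:np.array(l)/4+[180,90]-.4
m=load('w7');W=w2p(prism(circ(.096),.003,.003)([.6535,-.1328,0]),m);print('round proj',(W.min(0)+.4-[180,90])*4,(W.max(0)+.4-[180,90])*4,'eye',p2w(C([(306,315)]),.059,m))
m=load('w8');P=p2w(C([(202,80),(431,79),(424,466),(211,465)]),.003,m)[:,:2];c=P.mean(0);print('plate',c)
for i in range(4):
    d=P[(i+1)%4]-P[i];print(np.linalg.norm(d),np.degrees(np.arctan2(d[1],d[0]))%90)
for p in(c,(.4516,.2303)):
    q=(w2p(prism(rect(.084,.04),.003,.037)((*p,np.radians(24.65))),m)+.4-[180,90])*4;print('adapter predicted',q.round().tolist())
t=bot.capture('top');mt=bot.camera_model('top')
for n,z,w in(('spool',.02,(.5101,-.0058)),('flux_jar',.02,0),('solvent',.06,0),('cork_mat',0,0)):
    print(n,[(d['uv'],d['conf']) for d in bot.find_in('top',n)[:1]])
```

```text
round proj [141.8236 106.5931] [477.9287 438.3459] eye [[ 0.6514 -0.1329  0.059 ]]
plate [0.4506 0.2299]
0.06280608749058163 24.949952144135423
0.11214565454950774 25.18421477698273
0.06352172377868284 24.434571281374332
0.11157363142740394 24.81923802116944
adapter predicted [[384.0, 421.0], [390.0, 131.0], [245.0, 131.0], [249.0, 421.0], [391.0, 458.0], [398.0, 143.0], [240.0, 142.0], [244.0, 458.0]]
adapter predicted [[384.0, 424.0], [389.0, 135.0], [245.0, 135.0], [249.0, 424.0], [391.0, 461.0], [397.0, 147.0], [239.0, 147.0], [243.0, 461.0]]
spool [([265.1, 211.7], 0.84)]
flux_jar [([110.9, 178.1], 0.81)]
solvent [([423.4, 161.6], 0.63)]
cork_mat [([386.3, 242.3], 0.6)]
```

```bash
python3 -c "
from workcell import bot
print(bot.job_done())"
```

```text
the job is handed in; nothing more can be done
None
```

I handed the job in after about 31 s of robot time: eyepiece, camera and adapter stand upright on the round, square and oblong plates, each measured within about 2 mm of centre, with the camera and adapter within about 1° of square, the mat empty and the bystanders unmoved to within detection noise.

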